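Clear the chips, then lift the drill bush with tongs

TASK

Take the scraper block and push the three loose chips off the steel plate into the chip trough along its edge, then stand the scraper back on the bench beside the plate. Then take the spring tongs, close them on the narrow body of the headed drill bush, lift it upright at least 8 cm clear of the plate and finish while holding it there in the tongs: do not put it down or let go. Keep the gripper's fingers off the bush and the chips, and leave all other things where they are.

Things in the scene. Friction and masses are not known exactly. Their poses are not given: they have to be found in the camera images.
- station: Dark steel plate fixed to the bench, 220 (x) by 240 (y) mm, top at z = 25 mm; place and yaw (+-0.2) vary. Origin: centre of its underside on the bench. A sheet-aluminium chip trough runs along its +y edge (robot's left): inside x -82..82, y 120..200 mm, floor at z = 3, its 3 mm walls 22 mm high (below the plate's top).
- tongs: Flat-lying steel spring tongs, 0.145 kg, balanced at the origin: centre line, underside, under the middle of the black rubber grip scales (x -30..30, z 0..36 mm). x points to the jaws (end x = 95, z 0..18), heel end x = -103. Arms swing in the x-y plane; squeezing the scales along y (48 mm wide when open) closes them. Tongs and scraper lie on opposite sides of the plate, either way round.
- tongs_jaws (a point): Point midway between the jaws, 80 mm ahead (+x) of the tongs' origin, 9 mm above their underside: the part's body belongs here when they close. Each jaw has two upright ridges, 19 mm apart, that cradle a round part. Gap between the jaws: 60 mm open, about 48 mm when the grip scales are squeezed from 48 to 42 mm width; on the bush's body the scales are about 28 mm wide.
- tong_left (a joint): Angle of the tongs' left arm (rad): 0 fully open, grows as squeezed, about 0.11 when closed on the bush's body, 0.17 at the stop; the right arm follows equally. A spring opens the arms with 6 to 7 N per side at the grip scales, so the tongs are held partly squeezed by stopping the fingers at a width below 48 mm.
- bush: Headed steel drill bush standing on the right-hand (-y) half of the plate: hollow body 26 mm in diameter and 30 mm tall, with a wider head 34 mm in diameter and 8 mm thick on top (38 mm in all). Origin: centre of its underside, z along its axis, up. About 0.11 kg, varies.
- bush_waist (a point): Point on the bush's axis 15 mm above its underside (middle of the narrow body).
- scraper: Wooden scraper block standing on the bench: a straight base 110 (x) by 30 (y) by 26 mm high, with a grip ridge on top 75 (x) by 24 (y) mm from z = 26 to 66 mm. Origin: centre of its underside; x along the long side, z up. Gripped across the ridge (along y), pushed along y. 0.19 kg.
- chip0: Loose metal chip (saw-cut stub), 17 by 11 by 8 mm (x, y, z), lying on the left-hand (+y) half of the plate. Origin: centre of its underside. 11 g.
- chip1: Loose metal chip (saw-cut stub), 14 by 13 by 9 mm (x, y, z), lying on the left-hand (+y) half of the plate. Origin: centre of its underside. 11 g.
- chip2: Loose metal chip (saw-cut stub), 18 by 10 by 8 mm (x, y, z), lying on the left-hand (+y) half of the plate. Origin: centre of its underside. 11 g.
- spacer: Bystander, to be left alone. Plain steel ring without a head, 40 mm in diameter, 24 mm bore, 18 mm tall, lying on the plate beyond the bush (farther from the robot). Origin: centre of its underside.
- nut: Bystander, to be left alone. Steel nut block 30 by 26 by 16 mm with a hole, on the bench left of the plate's far corner. Origin: centre of its underside.
- hexkey: Bystander, to be left alone. L-shaped dark hex key, 100 by 35 mm, 8 mm thick, on the bench right of the plate's far corner. Origin: at its underside, in the middle of the long leg.
- collet: Bystander, to be left alone. Steel collet, 42 mm in diameter, 50 mm tall, on the bench beyond the plate. Origin: centre of its underside.
- oiler: Bystander, to be left alone. White oil bottle, 56 mm in diameter, 130 mm tall, on the bench beyond the plate. Origin: centre of its underside.
- caliper: Bystander, to be left alone. Caliper lying flat on the bench beyond the plate, about 200 mm long (y), 12 mm thick. Origin: at its underside, in the middle of the beam.
Things that resemble listed ones, but are neither listed nor needed, are in the scene too. Of the things that look like the scraper, the largest one is meant.

How it is judged (in metres and radians):
On the way, in this order (a step that is already met when the one before it is completed fails the run):
1. all three chips lie in the trough while the gripper still holds the scraper (y of chip0 in the frame of station between 0.115 and 0.205 m and x of chip0 in the frame of station between -0.087 and 0.087 m and z of each of chip0, chip1, chip2 in the frame of station below 0.021 m and y of chip1 in the frame of station between 0.115 and 0.205 m and x of chip1 in the frame of station between -0.087 and 0.087 m and y of chip2 in the frame of station between 0.115 and 0.205 m and x of chip2 in the frame of station between -0.087 and 0.087 m and contact force between the fingers and scraper above 1 N), for 0.1 s.
2. the scraper stands upright on the bench, let go, off the plate (height (world z) of scraper below 0.006 m and angle between scraper's own z axis and vertical below 0.1 rad and contact force between the fingers and scraper below 0.1 N and contact force between scraper and station below 0.1 N), for 0.2 s.
3. the bush is up in the closed tongs (z of bush in the frame of station above 0.105 m and distance between bush_waist and tongs_jaws below 0.018 m and contact force between tongs and bush above 2 N and contact force between the fingers and tongs above 2 N and contact force between each of the arm, the fingers and bush below 0.1 N and contact force between tongs and station below 0.1 N and angle between each of bush, tongs's own z axis and vertical below 0.35 rad and value of joint tong_left above 0.08 rad), for 0.2 s.
At the end, for the whole second after the job is handed in: Bush held still in the closed tongs, upright (0.35 rad), 80 mm or more above the plate, waist within 18 mm of the jaw point, robot not touching it; tongs level (0.35 rad), held by the fingers (2 N), off the plate; chips in the trough; scraper upright on the bench, let go, off the plate (all of step 2 and all of step 3 and y of chip0 in the frame of station between 0.115 and 0.205 m and x of chip0 in the frame of station between -0.087 and 0.087 m and z of each of chip0, chip1, chip2 in the frame of station below 0.021 m and y of chip1 in the frame of station between 0.115 and 0.205 m and x of chip1 in the frame of station between -0.087 and 0.087 m and y of chip2 in the frame of station between 0.115 and 0.205 m and x of chip2 in the frame of station between -0.087 and 0.087 m and linear speed of bush below 0.03 m/s); the arm keeps its last pose, push and grip.
It fails at once if a finger or any part of the robot presses on the bush (contact force between any of the arm, the fingers and bush above 0.5 N).
It fails at once if a finger or any part of the robot pushes a chip (contact force between any of the arm, the fingers and chip0 above 0.5 N or contact force between any of the arm, the fingers and chip1 above 0.5 N or contact force between any of the arm, the fingers and chip2 above 0.5 N).
It fails at once if the bush is tipped over (angle between bush's own z axis and vertical above 0.6 rad).
It fails at once if a bystander (spacer ring, nut, hex key, collet, oil bottle, caliper) is moved by more than 25 mm (distance of any of spacer, nut, hexkey, collet, oiler, caliper from where it was at the start of the episode above 0.025 m).
It also fails if it takes over 64 s, if anything falls off the work surface, if the arm or the gripper's body presses on something with over 40 N, if the wrist force passes 120 N, or if a joint passes its speed limit or range.

ROBOT

A 7-joint arm with a two-finger parallel gripper is mounted at the origin on the work surface. World frame = base frame: x ahead of the robot, y to its left, z up, the work surface at z = 0. Lengths are in mm, angles in rad, forces in N, time in s.
With the tool pointing down it reaches from about 425 to 1025 mm from the base axis. Payload 3.6 kg.
Tool frame: the origin (TCP) lies midway between the tips of the shut fingers; the grasp point (between the pads) lies 19 mm behind it; z points along the fingers, y is the line along which they close (so a half turn about z gives the same grasp; the last joint's range is limited). The gripper opens to 85 mm and grips with 20 to 120 N. Pads are 22 mm wide; open, the fingers measure 114 mm over their backs; the gripper's body (76 mm by 85 mm) begins 54 mm behind the grasp point. The pads swing forward as they close: fully open they stand 13 mm farther back than shut.
Start: joints at [-1.421, 0.591, 0.048, 1.609, -0.033, 0.943, -0.034], TCP at [174.301, 703.739, 231.302] pointing down, gripper open.
Joint ranges: [-2.69, 2.69], [-0.47, 2.24], [-1.27, 1.36], [0.19, 2.51], [-1.53, 4.68], [0.08, 2.07], [-3.09, 3.09]. Speed limits (rad/s): [2.57, 2.57, 3.14, 3.14, 3.14, 3.14, 3.14].

INTERFACE

Orientations are given as a unit quaternion [w, x, y, z].
In Python, from station import observe, viewer, bot gives the robot as it stands.
- The arm moves only by the shell command python3 -m crank 'ROWS' [OPENING]. ROWS is JSON, one flat list of numbers, 4 for each row, row after row: the shift along the tool's x, y, z in mm, then the turn about the tool's z in rad. A call has exactly 5 rows; each row is the pose to reach, as a shift and turn from the pose commanded when the call began, along the tool's axes at that moment; what a row does not reach only later rows make up. A row lasts 1/12 s, in which the tool goes at most 41.7 mm and 7.16 degrees, less where a joint would pass 70% of its speed; a pose out of reach is approached as far as the arm can. A call with a gripper value outside its range is refused whole. OPENING is the closure, from 0 (fully open) to 1 (shut), set as the call begins (- or left out, the last holds). The fingers move at their own pace and stop on an object; the grip force is fixed at half the most. Time passes only in rows, so rows that repeat a pose let the fingers close, or fill a call up. It gives the time, the measured TCP pose, the force, the opening and the grip force at its end, in the units of the state.
- observe(): the state, without advancing time (a new reading comes with each control period).
- viewer.grab_frame(name): name is "scene" or "top"; returns the picture (420x560x3 uint8, red, green, blue); there is no depth.
- viewer.camera_info(name): a dict with "fx", "fy", "cx", "cy" (pixels), "R" (3x3) and "t" (3): a world point X has camera coordinates R X + t. Camera axes: x right, y down, z forward; pixel columns grow to the right and rows downward; lengths in mm; the calibration is good to about 2 mm. A picture is of the moment at which its call begins. camera_info takes no time and is no camera call.
- bot.job_done(): hands the job in; it is judged then, once.
The state is a dict: "time": time; "qpos": joint angles; "dq": joint speeds; "effort": joint torques, N m; "tcp_pos": TCP position; "tool_rot": TCP orientation; "force": force on the tool from outside, world axes, zero at the start; "ft_torque": the same for the moment, N m; "opening": finger opening in mm; "grasp_force": force on a finger pad.
Only numpy, scipy, OpenCV 4.12 (cv2) and the standard library are available. Lean on these libraries where they do the work, as an engineer would, in place of code of your own. Each camera call takes 0.05 s, during which the arm holds its last target. There are 200 camera calls.

## Working session

There is one attempt and no reset: what is moved stays moved. The work goes in short steps, Python scripts to look and compute and a shell command to move; the robot and the scene stay as the last step left them, time stands still between calls to the robot, and variables do not carry over. Pictures are saved under pics/ and viewed, at most 13 in all, crops included, and the job is handed in when it is done.

```bash
mkdir -p pics
python3 - <<'E'
from station import observe, viewer, bot
import cv2
for n in("scene","top"):
    f=viewer.grab_frame(n); cv2.imwrite(f"pics/{n}0.png",cv2.resize(f[:,:,::-1],(800,600),interpolation=cv2.INTER_CUBIC))
    c=viewer.camera_info(n); print(n,c)
s=observe(); print(s)
E
```

```text
scene {'fx': 438.6798163423011, 'fy': 438.6798163423011, 'cx': 281.19050056751206, 'cy': 205.92917906795336, 'R': array([[ 0.48648957,  0.87362032, -0.01074396],
       [ 0.65400706, -0.37229322, -0.65853818],
       [-0.57931223,  0.31334533, -0.75247062]]), 't': array([-254.27543079, -320.4457599 , 1451.01131605])}
top {'fx': 380.4230444066396, 'fy': 380.4230444066396, 'cx': 276.85340830764176, 'cy': 210.1335553143774, 'R': array([[-0.0227088 , -0.99911585,  0.03538132],
       [-0.98576067,  0.01647913, -0.16734498],
       [ 0.16661397, -0.03867772, -0.98526333]]), 't': array([-36.16737989, 588.81826199, 872.72543531])}
{'time': 0.1, 'qpos': array([-1.42149746,  0.59205651,  0.04831895,  1.60966967, -0.03330187,
        0.94268876, -0.0336832 ]), 'dq': array([-0.00021353, -0.00136087, -0.00028218, -0.00190419,  0.00031846,
       -0.00134364, -0.00015557]), 'effort': array([ 4.19383679e-03, -5.49997365e+01,  1.55337609e+00, -1.98824894e+01,
        9.78247641e-03,  3.86289656e-03, -9.39326782e-06]), 'tcp_pos': array([174.12750244, 703.027969  , 230.24372996]), 'tool_rot': array([-6.16835295e-05,  1.21059463e-01,  9.92644745e-01, -1.00671481e-03]), 'force': array([0.42158827, 0.42521319, 0.35859813]), 'ft_torque': array([-0.03191995, -0.01287997, -0.01945134]), 'grasp_force': 0.0, 'opening': 85.84229210189388}
```

View pics/scene0.png

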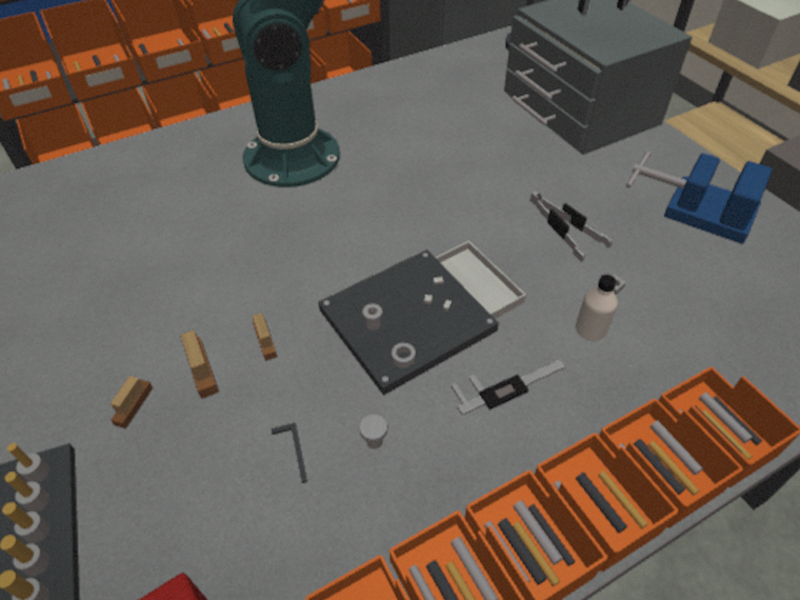

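View pics/top0.png

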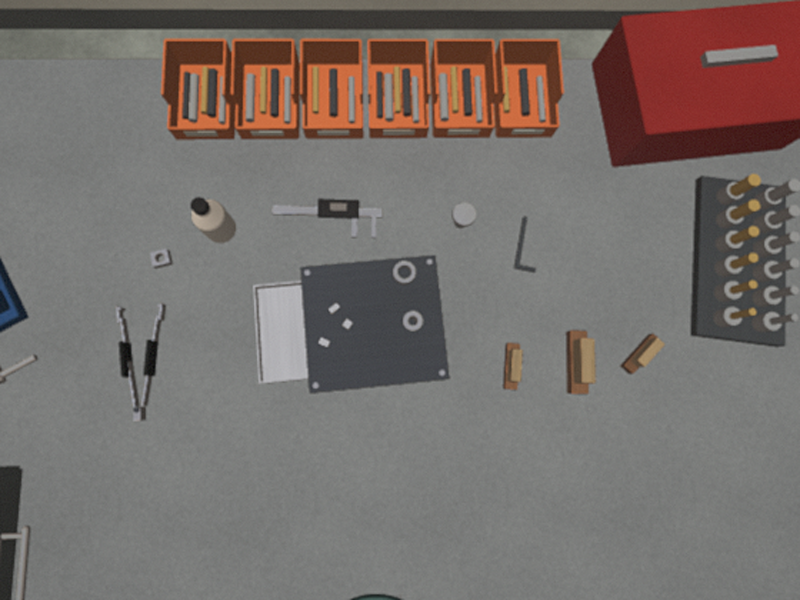

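Candidates for the scraper (top picture): small block at (513,366), large block at (581,362), tilted small block at (643,353). I choose the largest, (581,362). For the bush: headed part at (413,320), against the spacer ring at (404,271). Next, a close crop.

```bash
cat > h.py <<'E'
import numpy as np
from station import viewer, observe
from scipy.spatial.transform import Rotation as Rn
def ray(n,u,v,z):
    c=viewer.camera_info(n); R=np.array(c["R"]); t=np.array(c["t"])
    d=R.T@np.array([(u-c["cx"])/c["fx"],(v-c["cy"])/c["fy"],1]); o=-R.T@t
    return (o+d*(z-o[2])/d[2])
def proj(n,X):
    c=viewer.camera_info(n); p=np.array(c["R"])@np.array(X,float)+c["t"]
    return np.array([c["cx"]+c["fx"]*p[0]/p[2], c["cy"]+c["fy"]*p[1]/p[2]])
def tool():
    s=observe(); w,x,y,z=s["tool_rot"]; return np.array(s["tcp_pos"]),Rn.from_quat([x,y,z,w]).as_matrix()
def togo(X,yaw_y=None):
    """shift in tool axes to bring TCP to X; turn so tool y axis lies along world angle yaw_y (mod pi)"""
    p,R=tool(); d=R.T@(np.array(X,float)-p); t=None
    if yaw_y is not None:
        a=np.arctan2(R[1,1],R[0,1]); t=-((yaw_y-a+np.pi/2)%np.pi-np.pi/2)  # tool z down
    return d.round(1),t
E
python3 - <<'E'
from station import viewer
import cv2,numpy as np
f=viewer.grab_frame("top")[:,:,::-1]; s=viewer.grab_frame("scene")[:,:,::-1]
R=lambda a:cv2.resize(a,None,fx=3,fy=3,interpolation=cv2.INTER_CUBIC)
m=np.zeros((600,800,3),np.uint8)
def put(a,x,y): a=R(a); m[y:y+a.shape[0],x:x+a.shape[1]]=a
put(f[175:278,175:435],0,0)         # plate + scraper 780x309
put(f[205:300,75:125],0,312)[0:0] if 0 else None
put(f[205:300,75:125],0,312)   # tongs 150x285
put(s[125:190,365:435],160,312) # scene tongs 210x195
put(s[225:285,120:160],380,312) # scene scraper 120x180
put(s[190:257,255:325],510,312) # scene bush,chips
cv2.imwrite("pics/c1.png",m)
E
```

```text
(no output)
```

View pics/c1.png

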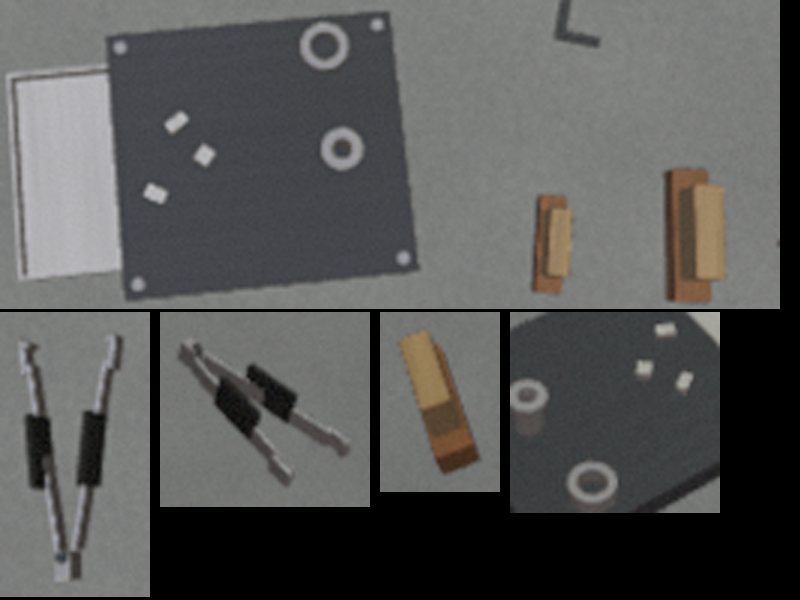

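Picture: the plate's corners are at crop (107,37), (389,12), (418,269), (127,299). Chips are at (177,122), (205,155), (155,193). The bush head is at (342,149) and the spacer at (324,46). The large scraper's ridge is at (709,232), clearly bigger than its neighbour. The tongs lie left of the trough with their heel towards the robot.

Run:
```python
from h import *
np.set_printoptions(suppress=True,precision=1)
A=lambda x,y,z:ray("top",175+(x+.5)/3-.5,175+(y+.5)/3-.5,z)
B=lambda x,y,z:ray("top",75+(x+.5)/3-.5,205+(y-312+.5)/3-.5,z)
S=lambda x,y,z:ray("scene",365+(x-160+.5)/3-.5,125+(y-312+.5)/3-.5,z)
c=np.array([A(*p,25) for p in [(107,37),(389,12),(418,269),(127,299)]]); print(c)
fl,fr,nr,nl=c; ctr=c.mean(0)[:2]; dx=(fl+fr-nl-nr)[:2]; dy=(fl+nl-fr-nr)[:2]
print("size",np.hypot(*dx)/2,np.hypot(*dy)/2)
yaw=(np.arctan2(dx[1],dx[0])+np.arctan2(-dy[0],dy[1]))/2; print("ctr",ctr,"yaw %.3f %.3f"%(np.arctan2(dx[1],dx[0]),np.arctan2(-dy[0],dy[1])))
Rz=np.array([[np.cos(yaw),-np.sin(yaw)],[np.sin(yaw),np.cos(yaw)]])
for n,p,z in [("c0",(177,122),33),("c1",(205,155),34),("c2",(155,193),33),("bush",(342,149),63),("spacer",(324,46),43),("tr_fl",(8,74),25),("tr_nl",(20,279),25)]:
    X=A(*p,z); print(n,X,"st",Rz.T@(X[:2]-ctr))
r=np.array([A(*p,66) for p in [(694,186),(721,184),(725,279),(697,281)]]);print("ridge",r.mean(0),r)
b=np.array([A(*p,26) for p in [(667,170),(670,301)]]);print("base left edge",b)
h=B(67,578,9);j=np.array([B(25,343,18),B(115,337,18)]);m=j.mean(0)
print("heel",h,"jaws",j,m,"len",np.hypot(*(m-h)[:2]),"yaw",np.arctan2(*(m-h)[1::-1]))
print("scales",B(38,414,36),B(38,488,36),B(93,411,36),B(92,486,36),B(65,450,36))
print("scene jaws",S(290,476,18),S(343,447,18),"heel",S(190,350,18))
```

```text
[[ 653.8  116.5   25. ]
 [ 672.  -120.3   25. ]
 [ 456.5 -136.5   25. ]
 [ 437.7   99.2   25. ]]
size 216.4607957791424 237.00157804000642
ctr [555.  -10.3] yaw 0.078 0.078
c0 [579.7  58.   33. ] st [30.  66.1]
c1 [552.   35.3  34. ] st [ 0.5 45.7]
c2 [521.8  76.   33. ] st [-26.3  88.6]
bush [551.1 -74.6  63. ] st [ -8.9 -63.8]
spacer [639.4 -63.6  43. ] st [ 80.  -59.7]
tr_fl [623.6 197.8  25. ] st [ 84.6 202.1]
tr_nl [455.5 184.7  25. ] st [-84.  202.2]
ridge [ 479.3 -363.2   66. ] [[ 516.  -353.9   66. ]
 [ 517.2 -375.8   66. ]
 [ 442.5 -372.7   66. ]
 [ 441.4 -350.3   66. ]]
base left edge [[ 533.4 -347.5   26. ]
 [ 426.1 -341.8   26. ]]
heel [399.2 388.2   9. ] jaws [[589.3 428.7  18. ]
 [593.  356.2  18. ]] [591.2 392.5  18. ] len 192.00495382374785 yaw 0.022287916138904525
scales [528.8 406.6  36. ] [470.3 403.2  36. ] [530.4 363.6  36. ] [470.9 361.3  36. ] [499.7 383.9  36. ]
scene jaws [599.  355.4  18. ] [593.8 422.8  18. ] heel [411.3 384.1  18. ]
```

```bash
cat >> h.py <<'E'
def legs(*wp,start=None):
    """wp: (x,y,z,yaw_y) ; prints shift/turn of each leg in tool axes at leg start"""
    p,R=tool(); y=np.arctan2(R[1,1],R[0,1])
    print("now",p.round(1),"yaw %.3f"%y,"tilt %.4f"%np.arccos(-R[2,2]))
    if start is not None: p=np.array(start[:3]);y=start[3]
    for w in wp:
        d=np.array(w[:3])-p; yw=w[3]; yw=y+((yw-y+np.pi/2)%np.pi-np.pi/2)
        print([round(float(v),1) for v in (d[0]*-np.sin(y)+d[1]*np.cos(y), d[0]*np.cos(y)+d[1]*np.sin(y), -d[2])],"turn %.3f"%-(yw-y),"len %.0f"%np.linalg.norm(d))
        p=np.array(w[:3]);y=yw
E
python3 - <<'E'
from h import *
Y=np.pi/2-.048
legs((350,520,230,Y),(480,350,230,Y),(560,170,230,Y),(560,-20,230,Y),(540,-210,230,Y),(479.5,-362,230,Y),(479.5,-362,120,Y))
E
```

```text
now [174.2 703.2 230.6] yaw 1.328 tilt 0.0014
[-214.7, -135.6, 0.6] turn -0.195 len 254
[-138.0, -163.6, 0.0] turn -0.000 len 214
[-88.5, -176.0, 0.0] turn -0.000 len 197
[-9.1, -189.8, 0.0] turn -0.000 len 190
[10.9, -190.7, 0.0] turn -0.000 len 191
[53.1, -154.7, -0.0] turn -0.000 len 164
[0.0, 0.0, 110.0] turn -0.000 len 110
```

```bash
python3 -m crank '[-42,-27,0,-0.04,-85,-54,0,-0.08,-128,-81,0,-0.12,-170,-108,0,-0.16,-170,-108,0,-0.195]' 0
python3 - <<'E'
from h import *
Y=np.pi/2-.048
print(observe()["qpos"],observe()["time"])
legs((480,350,230,Y),(560,170,230,Y),(560,-20,230,Y),(540,-210,230,Y),(479.5,-362,230,Y),(479.5,-362,120,Y))
E
```

```text
time: 0.62
tcp_pos: [315.8, 555.0, 231.1]
tool_rot: [0.0, 0.024, 1.0, -0.001]
force: [0.9, -0.6, 0.5]
opening: 85.5
grasp_force: 0.0
[-1.12797786e+00  4.81762390e-01  3.97085974e-03  1.81223080e+00
 -3.98340216e-04  8.48619711e-01  3.98835178e-01] 0.6167
now [315.8 555.  231.1] yaw 1.523 tilt 0.0018
[-173.8, -197.0, 1.1] turn 0.000 len 263
[-88.5, -176.0, 0.0] turn -0.000 len 197
[-9.1, -189.8, 0.0] turn -0.000 len 190
[10.9, -190.7, 0.0] turn -0.000 len 191
[53.1, -154.7, -0.0] turn -0.000 len 164
[0.0, 0.0, 110.0] turn -0.000 len 110
```

```bash
python3 -m crank '[-28,-31,0,0,-56,-62,0,0,-84,-93,0,0,-112,-124,0,0,-140,-155,0,0]' >/dev/null; python3 -m crank '[-20,-40,0,0,-40,-78,0,0,-60,-116,0,0,-78,-154,0,0,-94,-190,0,0]' >/dev/null; python3 -m crank '[-2,-40,0,0,-4,-80,0,0,-6,-120,0,0,-8,-160,0,0,-9,-195,0,0]' >/dev/null; python3 -m crank '[2,-40,0,0,4,-80,0,0,6,-120,0,0,8,-160,0,0,10,-190,0,0]'
python3 - <<'E'
from h import *
Y=np.pi/2-.048
print(observe()["qpos"],observe()["time"])
legs((479.5,-362,120,Y),(479.5,-362,32,Y))
E
```

```text
time: 2.28
tcp_pos: [508.6, -182.4, 231.5]
tool_rot: [0.0, 0.025, 1.0, -0.001]
force: [0.3, -0.5, 0.7]
opening: 85.8
grasp_force: 0.0
[ 0.15982451  0.36155319  0.12913521  2.03028819 -0.06471668  0.75289301
  1.84777237] 2.2833
now [ 508.6 -182.4  231.5] yaw 1.520 tilt 0.0015
[19.9, -180.9, 111.5] turn -0.003 len 213
[0.0, 0.0, 88.0] turn -0.000 len 88
```

```bash
python3 -m crank '[4,-35,18,0,8,-70,36,0,12,-105,54,0,15,-140,72,0,18,-170,90,0]' >/dev/null;  python3 -m crank '[0,0,0,0,0,0,0,0,0,0,0,0,0,0,0,0,0,0,0,0]'
python3 - <<'E'
from h import *
from station import viewer
import cv2
Y=np.pi/2-.048
print(observe()["qpos"],observe()["time"])
legs((479.5,-362,120,Y),(479.5,-362,32,Y))
R=lambda a:cv2.resize(a,None,fx=3,fy=3,interpolation=cv2.INTER_CUBIC)
f=viewer.grab_frame("top")[:,:,::-1][200:310,340:470]; s=viewer.grab_frame("scene")[:,:,::-1][160:300,90:220]
m=np.zeros((420,790,3),np.uint8); m[:330,:390]=R(f); m[:420,400:790]=R(s); cv2.imwrite("pics/c2.png",m)
E
```

```text
time: 3.12
tcp_pos: [484.6, -345.6, 142.1]
tool_rot: [0.001, 0.022, 1.0, 0.0]
force: [0.2, -0.1, 0.3]
opening: 85.3
grasp_force: 0.0
[ 0.46325861  0.54655371  0.11234126  1.97976135 -0.10235689  0.61954178
  2.16870791] 3.1167
now [ 484.6 -345.6  142.1] yaw 1.526 tilt 0.0015
[4.4, -16.6, 22.1] turn 0.003 len 28
[0.0, 0.0, 88.0] turn -0.000 len 88
```

View pics/c2.png

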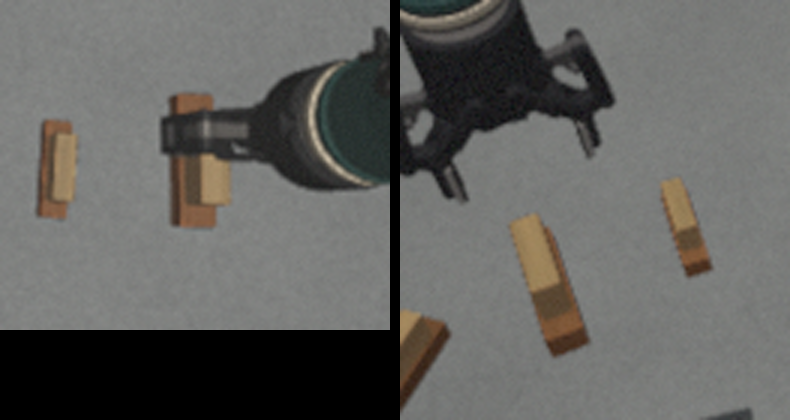

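The picture shows the open fingers above the large scraper, straddling it in y. I'll descend now.

```bash
python3 -m crank '[2,-8,0,0,4,-16,15,0,4,-16.5,40,0,4,-16.5,65,0,4,-16.5,85,0]' >/dev/null;  python3 -m crank '[0,0,10,0,0,0,18,0,0,0,23,0,0,0,25,0,0,0,25,0]'; python3 -m crank '[0,0,0,0,0,0,0,0,0,0,0,0,0,0,0,0,0,0,0,0]' 1;python3 -m crank '[0,0,0,0,0,0,0,0,0,0,0,0,0,0,0,0,0,0,0,0]'
```

```text
time: 4.05
tcp_pos: [479.0, -363.9, 31.6]
tool_rot: [0.0, 0.024, 1.0, -0.0]
force: [0.3, 0.0, 0.5]
opening: 85.5
grasp_force: 0.0
time: 4.47
tcp_pos: [478.8, -363.8, 31.7]
tool_rot: [0.0, 0.024, 1.0, -0.0]
force: [-0.1, -0.8, 1.5]
opening: 25.5
grasp_force: 1.0
time: 4.88
tcp_pos: [478.9, -363.7, 31.7]
tool_rot: [0.0, 0.024, 1.0, -0.0]
force: [-0.4, -0.1, 4.5]
opening: 23.4
grasp_force: 59.5
```

```bash
python3 -m crank '[0,0,-20,0,0,0,-45,0,0,0,-70,0,0,0,-90,0,0,0,-100,0]'
python3 - <<'E'
from h import *
Y=np.pi/2+.078
u=np.array([-np.sin(.078),np.cos(.078)]);c=np.array([555,-10.3])
legs((490,-200,131.7,Y),(*c,131.7,Y),(*c,58.2,Y),(*(c+115*u),58.2,Y))
E
```

```text
time: 5.3
tcp_pos: [479.3, -364.2, 133.1]
tool_rot: [0.001, 0.024, 1.0, -0.001]
force: [0.4, -0.6, -1.3]
opening: 22.9
grasp_force: 59.1
now [ 479.3 -364.2  133.1] yaw 1.523 tilt 0.0027
[-2.8, 164.6, 1.4] turn -0.126 len 165
[-79.6, 184.1, -0.0] turn -0.000 len 201
[-0.0, 0.0, 73.5] turn -0.000 len 73
[-0.0, 115.0, -0.0] turn -0.000 len 115
```

```bash
python3 -m crank '[-1,33,0,-0.03,-1,66,0,-0.06,-2,99,0,-0.09,-3,132,0,-0.126,-3,164,0,-0.126]'; python3 -m crank '[-16,37,0,0,-32,74,0,0,-48,111,0,0,-64,148,0,0,-79,184,0,0]'; python3 -m crank '[0,0,0,0,0,0,10,0,0,0,20,0,0,0,35,0,0,0,50,0]';python3 - <<'E'
from h import *
Y=np.pi/2+.078
u=np.array([-np.sin(.078),np.cos(.078)]);c=np.array([555,-10.3])
legs((*c,58.2,Y),(*(c+115*u),58.2,Y))
E
```

```text
time: 5.72
tcp_pos: [488.8, -198.1, 130.5]
tool_rot: [-0.001, -0.04, 0.999, 0.0]
force: [0.2, 0.1, -1.8]
opening: 23.2
grasp_force: 59.3
time: 6.13
tcp_pos: [553.6, -8.1, 130.4]
tool_rot: [-0.001, -0.039, 0.999, 0.0]
force: [1.4, -1.1, -1.7]
opening: 23.5
grasp_force: 59.3
time: 6.55
tcp_pos: [552.4, -12.8, 79.6]
tool_rot: [-0.001, -0.037, 0.999, -0.001]
force: [0.0, -0.6, -2.2]
opening: 23.3
grasp_force: 59.5
now [552.4 -12.8  79.6] yaw 1.646 tilt 0.0024
[-2.8, 2.3, 21.4] turn -0.003 len 22
[-0.0, 115.0, -0.0] turn -0.000 len 115
```

```bash
python3 -m crank '[-1,1,8,0,-2,2,15,0,-3,2,19,0,-3,2,21,0,-3,2,21,0]'; python3 -m crank '[0,8,0,0,0,16,0,0,0,24,0,0,0,32,0,0,0,40,0,0]';  python3 - <<'E'
from h import *
from station import viewer
import cv2
Y=np.pi/2+.078
u=np.array([-np.sin(.078),np.cos(.078)]);c=np.array([555,-10.3])
legs((*(c+115*u),58.2,Y))
R=lambda a:cv2.resize(a,None,fx=3,fy=3,interpolation=cv2.INTER_CUBIC)
f=viewer.grab_frame("top")[:,:,::-1][170:290,170:300]; s=viewer.grab_frame("scene")[:,:,::-1][150:290,240:370]
m=np.zeros((420,790,3),np.uint8); m[:360,:390]=R(f); m[:420,400:790]=R(s); cv2.imwrite("pics/c3.png",m)
E
```

```text
time: 6.97
tcp_pos: [556.7, -8.5, 60.0]
tool_rot: [-0.0, -0.039, 0.999, -0.0]
force: [-0.7, 1.2, -1.7]
opening: 23.3
grasp_force: 59.5
time: 7.38
tcp_pos: [553.6, 33.4, 60.7]
tool_rot: [0.0, -0.04, 0.999, 0.0]
force: [1.2, -0.3, -2.6]
opening: 23.1
grasp_force: 59.5
now [553.6  33.4  60.7] yaw 1.650 tilt 0.0008
[1.9, 71.3, 2.5] turn 0.002 len 71
```

View pics/c3.png

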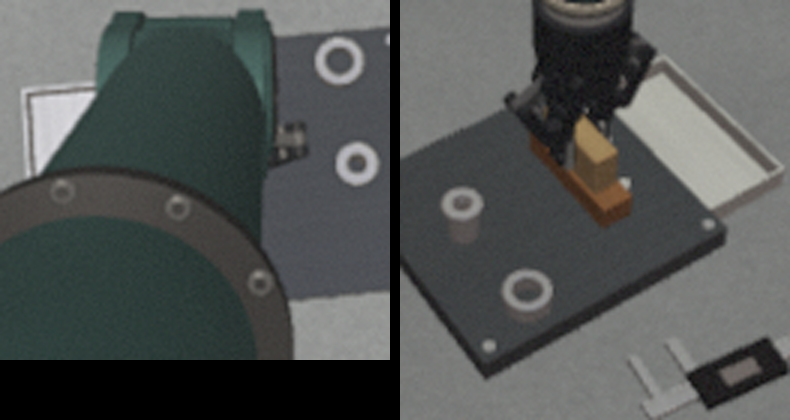

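The picture shows the scraper down on the plate, with a chip visible ahead of its face at (625,183). The bush and spacer are untouched. I'll push on.

```bash
python3 -m crank '[0,9,1,0,1,18,2,0,1,27,2,0,1,36,2,0,1,44,2,0]'; python3 -m crank '[0,8,0,0,0,15,0,0,0,21,0,0,0,27,0,0,0,30,0,0]'; python3 -m crank '[0,1,0,0,0,2,0,0,0,3,0,0,0,3,0,0,0,3,0,0]'
python3 - <<'E'
from h import *
from station import viewer
import cv2
Y=np.pi/2+.078
u=np.array([-np.sin(.078),np.cos(.078)]);c=np.array([555,-10.3])
legs((*(c+115*u),58.2,Y))
R=lambda a:cv2.resize(a,None,fx=3,fy=3,interpolation=cv2.INTER_CUBIC)
s=viewer.grab_frame("scene")[:,:,::-1][150:290,240:370]
cv2.imwrite("pics/c4.png",R(s))
E
```

```text
time: 7.9
tcp_pos: [548.9, 77.0, 58.2]
tool_rot: [-0.0, -0.039, 0.999, 0.0]
force: [0.4, 0.3, -2.2]
opening: 23.5
grasp_force: 59.5
time: 8.32
tcp_pos: [546.7, 106.7, 58.3]
tool_rot: [0.0, -0.04, 0.999, 0.0]
force: [-0.1, -0.0, -1.6]
opening: 23.2
grasp_force: 59.6
time: 8.73
tcp_pos: [546.6, 108.0, 58.3]
tool_rot: [0.0, -0.039, 0.999, -0.0]
force: [-0.2, 0.2, -2.3]
opening: 23.3
grasp_force: 59.6
now [546.6 108.   58.3] yaw 1.648 tilt 0.0002
[0.8, -3.6, 0.1] turn -0.000 len 4
```

View pics/c4.png

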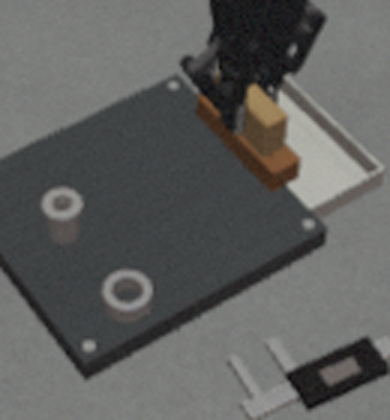

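The picture shows the scraper over the trough edge and a clean plate. Next I'll lift, withdraw and check the trough while still holding the scraper.

```bash
python3 -m crank '[0,0,-15,0,0,0,-35,0,0,0,-55,0,0,0,-72,0,0,0,-75,0]' >/dev/null; python3 -m crank '[2,-40,0,0,4,-80,0,0,6,-120,0,0,8,-160,0,0,10,-195,0,0]'; python3 -m crank '[0,0,0,0,0,0,0,0,0,0,0,0,0,0,0,0,0,0,0,0]'
python3 - <<'E'
from h import *
from station import viewer
import cv2
Y=np.pi/2-.048
legs((480,-240,131,Y),(480,-362,131,Y),(480,-362,31.7,Y))
R=lambda a:cv2.resize(a,None,fx=4,fy=4,interpolation=cv2.INTER_CUBIC)
f=viewer.grab_frame("top")[:,:,::-1][190:275,170:265]; s=viewer.grab_frame("scene")[:,:,::-1][160:245,285:385]
m=np.zeros((340,790,3),np.uint8); m[:340,:380]=R(f); m[:340,390:790]=R(s); cv2.imwrite("pics/c5.png",m)
E
```

```text
time: 9.62
tcp_pos: [551.0, -89.8, 132.6]
tool_rot: [-0.0, -0.038, 0.999, -0.0]
force: [1.0, 0.4, -2.8]
opening: 23.6
grasp_force: 59.6
time: 10.03
tcp_pos: [551.8, -84.6, 132.9]
tool_rot: [-0.0, -0.041, 0.999, 0.001]
force: [0.6, 0.8, -1.2]
opening: 23.2
grasp_force: 59.8
now [551.8 -84.6 132.9] yaw 1.652 tilt 0.0012
[84.2, -149.1, 1.9] turn 0.129 len 171
[-5.9, -121.9, 0.0] turn -0.000 len 122
[0.0, 0.0, 99.3] turn -0.000 len 99
```

View pics/c5.png

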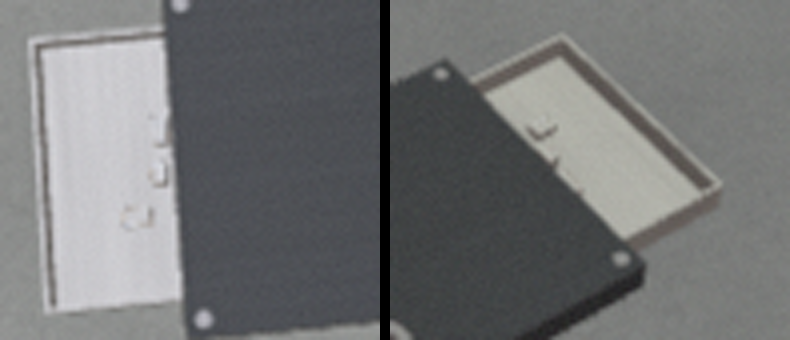

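The picture shows all three chips in the trough at (137,217), (158,172) and (160,130). Now I'll put the scraper back.

```bash
python3 -m crank '[17,-30,0,0.03,34,-60,0,0.06,51,-90,0,0.09,68,-120,0,0.129,84,-149,0,0.129]' >/dev/null; python3 -m crank '[-1,-30,0,0,-3,-60,0,0,-4,-90,0,0,-6,-122,0,0,-6,-122,20,0]'; python3 -m crank '[0,0,20,0,0,0,40,0,0,0,55,0,0,0,62,0,0,0,65,0]'
python3 - <<'E'
from h import *
Y=np.pi/2-.048
legs((480,-362,31.7,Y))
E
```

```text
time: 10.97
tcp_pos: [481.9, -374.8, 117.2]
tool_rot: [0.005, 0.029, 1.0, -0.006]
force: [-0.3, -2.1, -1.3]
opening: 23.3
grasp_force: 60.0
time: 11.38
tcp_pos: [479.4, -362.8, 47.0]
tool_rot: [-0.001, 0.025, 1.0, 0.001]
force: [0.6, -0.4, -1.8]
opening: 23.4
grasp_force: 59.8
now [ 479.4 -362.8   47. ] yaw 1.521 tilt 0.0024
[-0.6, 0.8, 15.3] turn -0.001 len 15
```

```bash
python3 -m crank '[0,0,6,0,0,0,10,0,0,0,13,0,0,0,14,0,0,0,14.5,0]'; python3 -m crank '[0,0,1,0,0,0,1,0,0,0,1,0,0,0,1,0,0,0,1,0]'
```

```text
time: 11.8
tcp_pos: [479.7, -364.1, 34.1]
tool_rot: [0.0, 0.025, 1.0, -0.0]
force: [-0.3, 0.1, -2.6]
opening: 22.7
grasp_force: 59.8
time: 12.22
tcp_pos: [479.6, -364.1, 33.0]
tool_rot: [0.0, 0.025, 1.0, -0.0]
force: [0.1, 0.2, -1.7]
opening: 23.6
grasp_force: 59.8
```

```bash
python3 -m crank '[0,0,0.5,0,0,0,1,0,0,0,1.2,0,0,0,1.5,0,0,0,1.5,0]'; python3 -m crank '[0,0,0,0,0,0,0,0,0,0,0,0,0,0,0,0,0,0,0,0]' 0; python3 -m crank '[0,0,-15,0,0,0,-45,0,0,0,-85,0,0,0,-125,0,0,0,-150,0]';python3 - <<'E'
from h import *
Y=np.pi/2-.048
print(observe()["qpos"])
legs((540,-210,190,Y),(560,-20,190,Y),(560,170,190,Y),(500,350,190,Y))
E
```

```text
time: 12.63
tcp_pos: [479.6, -364.0, 31.7]
tool_rot: [0.0, 0.025, 1.0, 0.0]
force: [-1.6, 0.7, 1.7]
opening: 23.3
grasp_force: 60.6
time: 13.05
tcp_pos: [479.6, -364.1, 31.2]
tool_rot: [0.0, 0.025, 1.0, -0.0]
force: [0.1, -0.2, -0.5]
opening: 81.9
grasp_force: 0.0
time: 13.47
tcp_pos: [480.6, -365.1, 185.0]
tool_rot: [0.002, 0.026, 1.0, -0.001]
force: [1.0, 0.5, 0.3]
opening: 85.5
grasp_force: 0.0
[ 0.4612707   0.49777941  0.15705815  1.9367535  -0.11458026  0.71101827
  2.20588754]
now [ 480.6 -365.1  185. ] yaw 1.520 tilt 0.0045
[-51.4, 157.9, -5.0] turn -0.003 len 166
[-10.9, 190.7, 0.0] turn -0.000 len 191
[9.1, 189.8, 0.0] turn -0.000 len 190
[68.6, 176.9, 0.0] turn -0.000 len 190
```

Run:
```python
from h import *
from station import viewer
import cv2
R=lambda a,k:cv2.resize(a,None,fx=k,fy=k,interpolation=cv2.INTER_CUBIC)
m=np.zeros((600,800,3),np.uint8)
f=viewer.grab_frame("top")[:,:,::-1]; s=viewer.grab_frame("scene")[:,:,::-1]
def put(a,x,y,k):
    a=R(a,k); m[y:y+a.shape[0],x:x+a.shape[1]]=a
put(f[208:298,78:122],0,0,6)     # 264x540 tongs
put(s[130:185,368:432],270,0,6)  # 384x330
put(f[212:238,275:303],270,340,8) # 224x208 bush
put(s[205:240,245:280],500,340,6) # 210x210 bush scene
put(s[215:295,100:145],660,0,3) # scraper scene 135x240
cv2.imwrite("pics/c6.png",m)
```

```text
(no output)
```

View pics/c6.png

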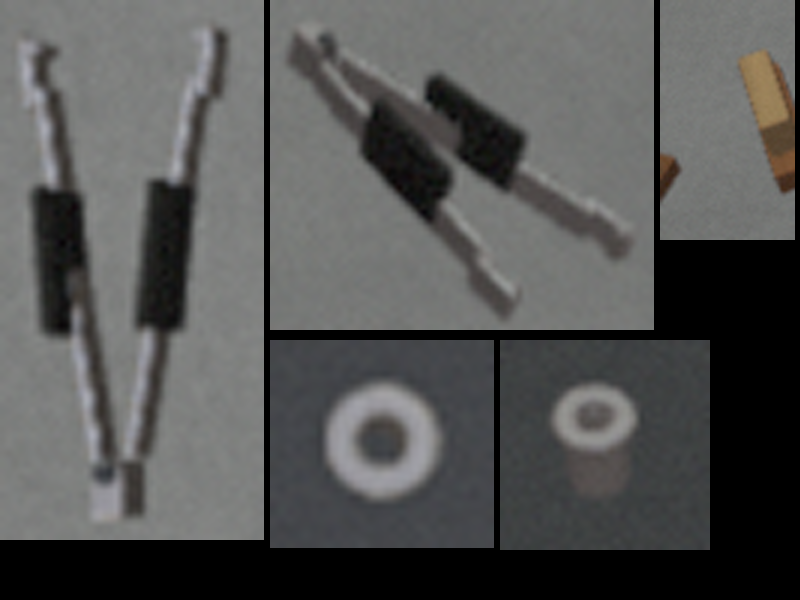

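The picture shows, in the top tongs crop, the heel end at (105,520) and jaw tips at (20..45,42) and (197..220,31). The bush head centre is at (383,440) in its top crop and (595,417) in its scene crop. The scraper stands upright and alone.

Run:
```python
from h import *
np.set_printoptions(suppress=True,precision=1)
T=lambda x,y,z:ray("top",78+(x+.5)/6-.5,208+(y+.5)/6-.5,z)
S=lambda x,y,z:ray("scene",368+(x-270+.5)/6-.5,130+(y+.5)/6-.5,z)
h=T(105,520,18);j=T(119,36,18);print("top heel",h,"jaw",j)
print("yaw",np.arctan2(*(j-h)[1::-1]),"org",h+(j-h)*103/198, "len",np.linalg.norm(j-h))
print("scene jaw tips L/R",S(630,235,18),S(517,292,18),"heel",S(300,30,18))
print("left outer jaw",T(20,42,18),"right outer",T(219,30,18))
B=ray("top",275+(383-270+.5)/8-.5,212+(440-340+.5)/8-.5,63); b2=ray("scene",245+(595-500+.5)/6-.5,205+(417-340+.5)/6-.5,63)
print("bush",B,b2)
legs((540,-210,190,1.52),(560,-20,190,1.52),(560,170,190,1.52),(500,389,120,1.59))
```

```text
top heel [397.5 388.8  18. ] jaw [592.2 394.   18. ]
yaw 0.026861910284586656 org [498.8 391.5  18. ] len 194.7881593182457
scene jaw tips L/R [593.6 429.9  18. ] [596.8 359.9  18. ] heel [397.8 386.5  18. ]
left outer jaw [590.4 433.8  18. ] right outer [594.  353.6  18. ]
bush [551.7 -74.7  63. ] [553.7 -74.   63. ]
now [ 482.4 -366.3  186.5] yaw 1.520 tilt 0.0106
[-49.5, 159.1, -3.5] turn -0.000 len 167
[-10.3, 190.8, 0.0] turn -0.000 len 191
[9.6, 189.8, 0.0] turn -0.000 len 190
[71.0, 215.7, 70.0] turn -0.070 len 238
```

```bash
python3 -m crank '[-10,33,0,0,-20,66,0,0,-30,99,0,0,-40,130,0,0,-49,160,0,0]' >/dev/null; python3 -m crank '[-2,38,0,0,-4,76,0,0,-6,114,0,0,-8,152,0,0,-10,190,0,0]' >/dev/null; python3 -m crank '[2,38,0,0,4,76,0,0,6,114,0,0,8,152,0,0,10,190,0,0]' >/dev/null; python3 -m crank '[12,38,0,-0.02,25,76,0,-0.04,38,114,0,-0.06,50,152,0,-0.089,62,190,0,-0.089]';  python3 -m crank '[0,0,0,0,0,0,0,0,0,0,0,0,0,0,0,0,0,0,0,0]'
python3 - <<'E'
from h import *
print(observe()["qpos"])
legs((500,391,60,1.609),(500,391,1,1.609))
E
```

```text
time: 15.23
tcp_pos: [502.1, 367.0, 180.1]
tool_rot: [-0.001, -0.02, 1.0, -0.001]
force: [0.9, -0.7, 0.2]
opening: 85.5
grasp_force: 0.0
time: 15.65
tcp_pos: [504.3, 363.3, 180.9]
tool_rot: [-0.0, -0.017, 1.0, -0.001]
force: [-0.3, -0.8, -0.2]
opening: 85.3
grasp_force: 0.0
[-0.79123898  0.52404191  0.13204883  1.89462029 -0.09737388  0.73021659
  1.00168959]
now [504.3 363.3 180.9] yaw 1.606 tilt 0.0015
[3.4, 27.8, 120.9] turn -0.003 len 124
[-0.0, 0.0, 59.0] turn -0.000 len 59
```

```bash
python3 -m crank '[2,14,10,0,3,26,30,0,3,28,55,0,3,28,85,0,3,28,115,0]' >/dev/null; python3 -m crank '[0,0,20,0,0,0,35,0,0,0,45,0,0,0,52,0,0,0,55,0]';  python3 -m crank '[0,0,0,0,0,0,0,0,0,0,0,0,0,0,0,0,0,0,0,0]'
python3 - <<'E'
from h import *
legs((500,391,1,1.609))
E
```

```text
time: 16.48
tcp_pos: [499.3, 393.5, 10.2]
tool_rot: [-0.0, -0.019, 1.0, -0.0]
force: [0.5, -0.2, 0.1]
opening: 85.1
grasp_force: 0.0
time: 16.9
tcp_pos: [499.9, 393.9, 12.1]
tool_rot: [0.001, -0.019, 1.0, 0.0]
force: [0.7, 0.1, -0.4]
opening: 85.5
grasp_force: 0.0
now [499.9 393.9  12.1] yaw 1.609 tilt 0.0014
[0.1, -2.9, 11.1] turn -0.000 len 12
```

```bash
python3 -m crank '[0,-1,4,0,0,-2,8,0,0,-2.5,10,0,0,-2.5,10,0,0,-2.5,10,0]'; python3 -m crank '[0,0,0,0,0,0,0,0,0,0,0,0,0,0,0,0,0,0,0,0]' 0.5;python3 -m crank '[0,0,0,0,0,0,0,0,0,0,0,0,0,0,0,0,0,0,0,0]'
```

```text
time: 17.32
tcp_pos: [499.4, 390.8, 0.9]
tool_rot: [-0.0, -0.019, 1.0, -0.0]
force: [-0.0, 0.2, 0.1]
opening: 85.3
grasp_force: 0.0
time: 17.73
tcp_pos: [500.3, 391.6, 2.1]
tool_rot: [0.001, -0.019, 1.0, 0.001]
force: [0.3, -0.3, 3.7]
opening: 42.9
grasp_force: 6.8
time: 18.15
tcp_pos: [500.3, 391.6, 2.1]
tool_rot: [0.001, -0.019, 1.0, 0.001]
force: [-0.5, 0.2, 6.3]
opening: 42.4
grasp_force: 7.0
```

```bash
python3 -m crank '[0,0,-3,0,0,0,-9,0,0,0,-18,0,0,0,-30,0,0,0,-45,0]'; python3 -m crank '[0,0,-18,0,0,0,-35,0,0,0,-50,0,0,0,-60,0,0,0,-65,0]'
python3 - <<'E'
from h import *
from station import viewer
import cv2
Y=1.609
legs((475,240,112,Y),(450,90,112,Y),(440,-79,112,Y),(427.5,-79.2,112,Y),(427.5,-79.2,33,Y),(472.5,-77.5,33,Y))
E
```

```text
time: 18.57
tcp_pos: [498.9, 390.6, 46.7]
tool_rot: [-0.001, -0.019, 1.0, -0.001]
force: [0.3, 0.4, -1.3]
opening: 42.4
grasp_force: 5.7
time: 18.98
tcp_pos: [500.4, 391.6, 113.6]
tool_rot: [0.001, -0.019, 1.0, 0.001]
force: [1.4, -0.3, -1.3]
opening: 42.9
grasp_force: 5.7
now [500.4 391.6 113.6] yaw 1.609 tilt 0.0031
[31.1, -150.5, 1.6] turn -0.000 len 154
[30.7, -148.9, 0.0] turn -0.000 len 152
[16.4, -168.5, 0.0] turn -0.000 len 169
[12.5, 0.3, -0.0] turn -0.000 len 13
[-0.0, 0.0, 79.0] turn -0.000 len 79
[-45.0, -0.0, -0.0] turn -0.000 len 45
```

```bash
python3 -m crank '[2,-10,0,0,7,-35,0,0,14,-70,0,0,22,-105,0,0,30,-140,0,0]'; python3 -m crank '[7,-35,0,0,14,-70,0,0,21,-105,0,0,28,-140,0,0,34,-165,0,0]'; python3 -m crank '[4,-35,0,0,7,-70,0,0,10,-105,0,0,13,-135,0,0,15,-155,0,0]';python3 -m crank '[0,-8,0,0,0,-10,0,0,0,-10,0,0,0,-10,0,0,0,-10,0,0]'
python3 - <<'E'
from h import *
Y=1.609
print(observe()["qpos"])
legs((427.5,-79.2,112,Y),(427.5,-79.2,33,Y),(472.5,-77.5,33,Y))
E
```

```text
time: 19.4
tcp_pos: [473.5, 247.5, 110.5]
tool_rot: [-0.001, -0.019, 1.0, -0.001]
force: [0.7, -0.6, -1.6]
opening: 42.9
grasp_force: 5.7
time: 19.82
tcp_pos: [444.9, 79.6, 110.7]
tool_rot: [-0.002, -0.018, 1.0, -0.001]
force: [0.5, -0.5, -1.7]
opening: 42.7
grasp_force: 5.7
time: 20.23
tcp_pos: [436.0, -75.5, 110.8]
tool_rot: [-0.001, -0.017, 1.0, -0.001]
force: [-0.1, 0.3, -2.3]
opening: 43.0
grasp_force: 5.7
time: 20.65
tcp_pos: [438.7, -79.8, 111.2]
tool_rot: [-0.0, -0.021, 1.0, 0.0]
force: [-0.8, 0.3, -1.7]
opening: 42.9
grasp_force: 5.7
[ 0.06785588  0.46006492  0.01428827  2.31460447 -0.01976629  0.36730303
  1.71124941]
now [438.7 -79.8 111.2] yaw 1.612 tilt 0.0008
[11.2, 1.1, -0.8] turn 0.003 len 11
[-0.0, 0.0, 79.0] turn -0.000 len 79
[-45.0, -0.0, -0.0] turn -0.000 len 45
```

```bash
python3 -m crank '[6,0,0,0,11,1,8,0,11,1,20,0,11,1,33,0,11,1,42,0]'; python3 -m crank '[0,0,0,0,0,0,0,0,0,0,0,0,0,0,0,0,0,0,0,0]'
python3 - <<'E'
from h import *
from station import viewer
import cv2
Y=1.609
print(observe()["qpos"])
legs((427.5,-79.2,33,Y),(472.5,-77.5,33,Y))
R=lambda a,k:cv2.resize(a,None,fx=k,fy=k,interpolation=cv2.INTER_CUBIC)
m=np.zeros((420,800,3),np.uint8)
f=viewer.grab_frame("top")[:,:,::-1]; s=viewer.grab_frame("scene")[:,:,::-1]
m[:400,:400]=R(f[190:270,240:320],5); m[:400,410:800]=R(s[175:255,205:283],5)
cv2.imwrite("pics/c7.png",m)
p,_=tool(); z=p[2]-2.1
for n in ("top","scene"):
    o={"top":(240,190,5,0),"scene":(205,175,5,410)}[n]
    d=np.array([np.cos(.041),np.sin(.041)])
    for nm,X in (("jawpt_top",(*(p[:2]+80*d),z+18)),("bushtop",(552.5,-74.5,63))):
        q=proj(n,X); print(n,nm,(q[0]-o[0])*o[2]+o[3],(q[1]-o[1])*o[2])
E
```

```text
time: 21.07
tcp_pos: [427.0, -80.0, 68.7]
tool_rot: [-0.0, -0.02, 1.0, 0.0]
force: [-0.2, -0.1, -1.5]
opening: 43.0
grasp_force: 5.7
time: 21.48
tcp_pos: [428.0, -81.0, 69.8]
tool_rot: [0.001, -0.019, 1.0, -0.0]
force: [0.5, 0.0, -1.5]
opening: 42.7
grasp_force: 5.7
[ 0.07580099  0.54054288  0.00952935  2.35799081 -0.02036259  0.24194149
  1.71274951]
now [428.  -81.   69.8] yaw 1.609 tilt 0.0012
[0.4, 1.8, 36.8] turn 0.000 len 37
[-45.0, -0.0, -0.0] turn -0.000 len 45
top jawpt_top 256.02970570476316 258.2817002375634
top bushtop 242.97192123034336 168.7529108740894
scene jawpt_top 634.6865468691433 122.31186539399118
scene bushtop 684.9197182120037 210.79728190477184
```

View pics/c7.png

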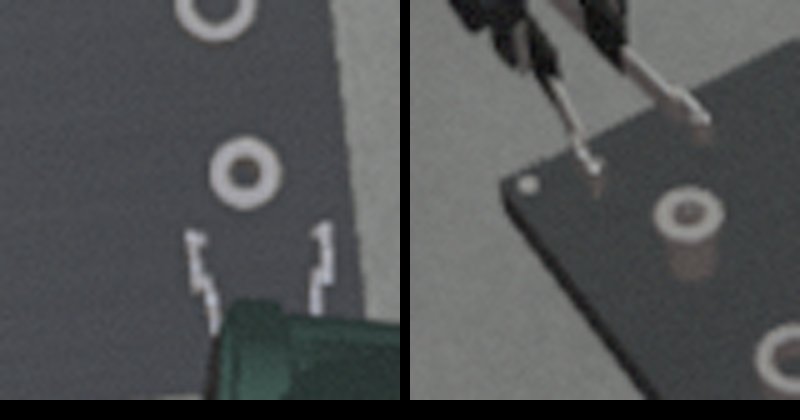

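The picture shows the tong jaws level, tips at (196,235) and (322,225) in the top crop. The bush is centred between them ahead, at (246,174). I'll descend in steps and watch q6.

```bash
python3 -m crank '[0,1,4,0,-2,2,9,0,-3,2,14,0,-4,2,18,0,-4,2,18,0]'; python3 -c "
from h import *
print(observe()['qpos'])
legs((472.5,-77.5,33,1.609))"
```

```text
time: 22.0
tcp_pos: [431.5, -78.7, 50.3]
tool_rot: [-0.001, -0.019, 1.0, 0.0]
force: [-0.1, 0.1, -1.3]
opening: 42.8
grasp_force: 5.7
[ 0.07126268  0.58557197  0.00785204  2.35700658 -0.02218267  0.20027529
  1.70882047]
now [431.5 -78.7  50.3] yaw 1.609 tilt 0.0012
[-41.0, -0.4, 17.3] turn 0.000 len 45
```

```bash
python3 -m crank '[0,0,5,0,0,0,10,0,0,0,14,0,0,0,16,0,-1,0,17,0]'; python3 -m crank '[-6,0,0,0,-14,0,0,0,-22,0,0,0,-29,0,0,0,-34,0,0,0]';python3 -m crank '[-4,0,0,0,-6,0,0,0,-6,0,0,0,-6,0,0,0,-6,0,0,0]'
python3 - <<'E'
from h import *
from station import viewer
import cv2
legs((472.5,-77.5,33,1.609))
R=lambda a,k:cv2.resize(a,None,fx=k,fy=k,interpolation=cv2.INTER_CUBIC)
m=np.zeros((420,800,3),np.uint8)
f=viewer.grab_frame("top")[:,:,::-1]; s=viewer.grab_frame("scene")[:,:,::-1]
m[:400,:400]=R(f[190:270,240:320],5); m[:400,410:800]=R(s[175:255,205:283],5)
cv2.imwrite("pics/c8.png",m)
E
```

```text
time: 22.42
tcp_pos: [432.0, -78.8, 33.8]
tool_rot: [-0.001, -0.019, 1.0, 0.0]
force: [-0.1, 0.5, -1.8]
opening: 42.9
grasp_force: 5.7
time: 22.83
tcp_pos: [468.8, -77.4, 34.6]
tool_rot: [0.001, -0.019, 1.0, -0.0]
force: [0.0, 0.3, -0.7]
opening: 43.0
grasp_force: 5.7
time: 23.25
tcp_pos: [471.8, -77.3, 34.3]
tool_rot: [-0.0, -0.019, 1.0, 0.0]
force: [0.1, 0.3, -1.4]
opening: 42.9
grasp_force: 5.7
now [471.8 -77.3  34.3] yaw 1.609 tilt 0.0009
[-0.7, -0.2, 1.3] turn -0.000 len 1
```

View pics/c8.png

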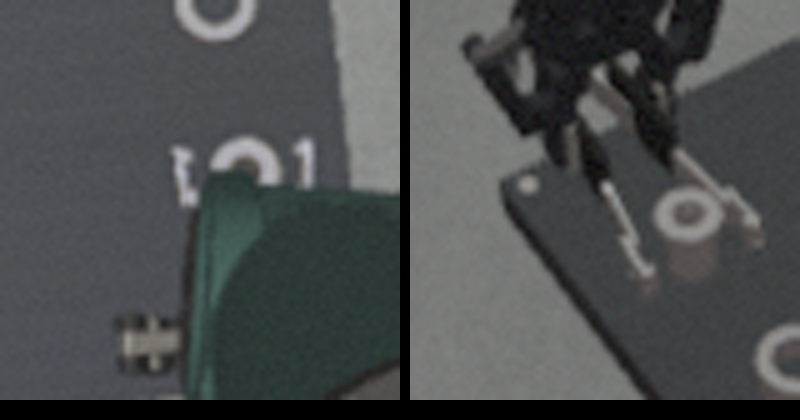

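The picture shows the bush between the jaws, with tips at (180,150) and (308,145) around the bush at (246,174), and the jaws below the head. I'll close gradually.

```bash
python3 -m crank '[0,0,0,0,0,0,0,0,0,0,0,0,0,0,0,0,0,0,0,0]' 0.6; python3 -m crank '[0,0,0,0,0,0,0,0,0,0,0,0,0,0,0,0,0,0,0,0]' 0.7;python3 -m crank '[0,0,0,0,0,0,0,0,0,0,0,0,0,0,0,0,0,0,0,0]' 1
```

```text
time: 23.77
tcp_pos: [472.5, -77.3, 34.3]
tool_rot: [0.0, -0.019, 1.0, -0.0]
force: [0.3, 0.5, -1.1]
opening: 34.2
grasp_force: 6.2
time: 24.18
tcp_pos: [472.4, -77.2, 34.4]
tool_rot: [0.0, -0.019, 1.0, 0.0]
force: [-1.8, 1.0, 1.0]
opening: 26.8
grasp_force: 53.8
time: 24.6
tcp_pos: [472.5, -77.2, 34.3]
tool_rot: [-0.0, -0.019, 1.0, 0.0]
force: [-0.9, 1.4, 1.9]
opening: 26.5
grasp_force: 59.8
```

```bash
python3 -m crank '[0,0,-2,0,0,0,-6,0,0,0,-12,0,0,0,-20,0,0,0,-28,0]'; python3 -m crank '[0,0,-10,0,0,0,-20,0,0,0,-30,0,0,0,-40,0,0,0,-50,0]'; python3 -m crank '[0,0,-9,0,0,0,-18,0,0,0,-26,0,0,0,-32,0,0,0,-35,0]';python3 -m crank '[0,0,0,0,0,0,0,0,0,0,0,0,0,0,0,0,0,0,0,0]'
python3 - <<'E'
from h import *
from station import viewer
import cv2
R=lambda a,k:cv2.resize(a,None,fx=k,fy=k,interpolation=cv2.INTER_CUBIC)
m=np.zeros((420,800,3),np.uint8)
f=viewer.grab_frame("top")[:,:,::-1]; s=viewer.grab_frame("scene")[:,:,::-1]
m[:400,:400]=R(f[150:290,160:300],3)[:400,:400]; m[:420,410:800]=R(s[140:245,205:303],4)[:420,:390]
cv2.imwrite("pics/c9.png",m)
E
```

```text
time: 25.02
tcp_pos: [472.3, -77.4, 63.0]
tool_rot: [-0.0, -0.019, 1.0, -0.0]
force: [0.1, -0.3, -2.0]
opening: 25.9
grasp_force: 59.1
time: 25.43
tcp_pos: [472.5, -77.3, 113.6]
tool_rot: [0.0, -0.019, 1.0, -0.0]
force: [-0.2, -0.3, -2.3]
opening: 26.4
grasp_force: 59.1
time: 25.85
tcp_pos: [472.9, -77.3, 148.3]
tool_rot: [0.001, -0.019, 1.0, -0.0]
force: [1.0, 0.6, -3.4]
opening: 26.2
grasp_force: 59.1
time: 26.27
tcp_pos: [472.2, -77.2, 146.9]
tool_rot: [-0.001, -0.019, 1.0, 0.0]
force: [-0.3, -0.3, -2.3]
opening: 26.1
grasp_force: 59.1
```

View pics/c9.png

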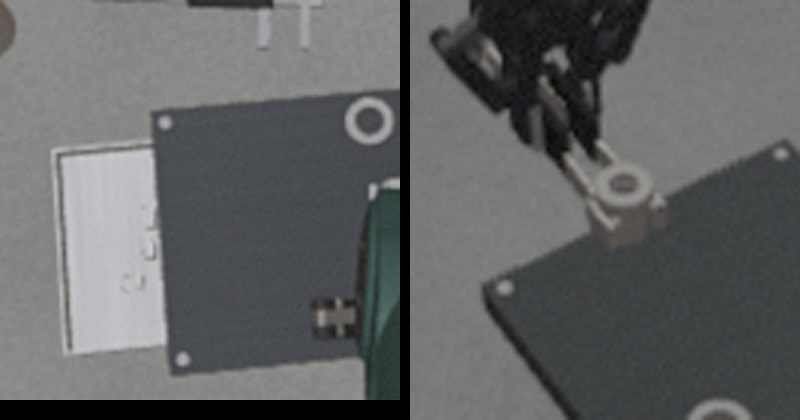

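The picture shows the bush upright in the jaws at (622,185), well above the plate, with the chips still in the trough. Handing in.

```bash
python3 -m crank '[0,0,0,0,0,0,0,0,0,0,0,0,0,0,0,0,0,0,0,0]'; python3 -c "
from station import bot
print(bot.job_done())"
```

```text
time: 26.78
tcp_pos: [472.5, -77.3, 147.3]
tool_rot: [0.0, -0.019, 1.0, -0.0]
force: [0.1, 0.8, -3.3]
opening: 25.9
grasp_force: 59.1
the job is handed in; nothing more can be done
None
```

I handed the job in at 26.8 s: the three chips are in the trough, the scraper is standing back on the bench, and the bush is held upright in the closed tongs about 11 cm above the plate; no verdict came back.

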